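# Slide the tin into its new bay

### The arm

A 6-joint arm with a two-finger parallel gripper is mounted at the origin on a cart in front of the work surface, level with it; the furniture and walls round the work are solid. World frame = base frame: x ahead of the robot, y to its left, z up, the work surface at z = 0. Lengths are in m, angles in degrees, forces in N, time in s.
With the tool pointing down it reaches from about 0.375 to 0.9 m from the base axis. Payload 3.1 kg.
Tool frame: the origin (TCP) lies on the centre line of the jaws, within the pads' length; the fingertips stand 8 mm ahead of it and the grasp point (between the pads) lies 11 mm behind it (bot.tip_extent is the distance from the TCP to the fingertips, in m); z points along the fingers, y is the line along which they close (so a half turn about z gives the same grasp; the last joint's range is limited). The gripper opens to 87 mm and grips with 3 to 60 N. Pads are 19 mm wide; open, the fingers measure 117 mm over their backs; the gripper's body (75 mm by 190 mm) begins 51 mm behind the grasp point.
Start: joints at [-79.269, 30.224, 82.088, -0, 67.689, -10.227], TCP at [0.224, -0.584, 0.231] pointing down, gripper open.
Joint ranges: [-176.69, 176.69], [-43.24, 126.21], [12.49, 139.97], [-82, 262], [0, 151.66], [-163.58, 163.58]. Speed limits (degrees/s): [159.86, 159.86, 180, 180, 180, 180].

### API

Orientations are given as a 3x3 rotation matrix whose columns are the frame's x, y, z axes.
In Python, from rig import bot, vision, workorder gives the robot as it stands.
- The arm moves only by the shell command python3 -m handwheel 'ROWS'. ROWS is JSON, a list of rows, each an object with "delta_rot": the turn, a rotation vector about the tool's x, y, z in rad, a list of three; "xyz": the shift along the tool's x, y, z in mm, a list of three; "hand": the closure, from -1 (fully open) to 1 (shut). A call has exactly 5 rows; each row is the pose to reach, as a shift and turn from the pose commanded when the call began, along the tool's axes at that moment; what a row does not reach only later rows make up. A row lasts 1/8 s, in which the tool goes at most 62.5 mm and 10.7 degrees, less where a joint would pass 70% of its speed; a pose out of reach is approached as far as the arm can. A call with a gripper value outside its range is refused whole. The fingers move at their own pace and stop on an object; the grip force is fixed at half the most. Time passes only in rows, so rows that repeat a pose let the fingers close, or fill a call up. It gives the time, the measured TCP pose, the force, the opening and the grip force at its end, in the units of the state.
- bot.read_state(): the state, without advancing time (a new reading comes with each control period).
- vision.capture(name): name is "scene" or "side" or "wrist"; returns the picture (480x640x3 uint8, red, green, blue); there is no depth.
- vision.camera_model(name): a dict with "camera_matrix" (3x3 intrinsics, pixels), "camera_from_world" (4x4, takes a point from world to camera coordinates). Camera axes: x right, y up, looking along -z (the intrinsics and any distortion apply to the point x, -y, -z); pixel columns grow to the right and rows downward; lengths in m; the calibration is good to about 2 mm. A picture is of the moment at which its call begins: read the wrist's pose just before it. camera_model takes no time and is no camera call; for the wrist camera it gives the pose at the moment of the call.
- workorder.hand_in(): hands the job in; it is judged then, once.
The state is a dict: "time_s": time; "joint_positions": joint angles; "qvel": joint speeds; "tau": joint torques, N m; "position": TCP position; "tcp_rot": TCP orientation; "force": force on the tool from outside, world axes, zero at the start; "moment": the same for the moment, N m; "opening": opening from 0.0 (shut) to 1.0 (fully open); "grasp_force": force on a finger pad.
Only numpy, scipy, OpenCV 4.12 (cv2) and the standard library are available. Lean on these libraries where they do the work, as an engineer would, in place of code of your own. Each camera call takes 0.05 s, during which the arm holds its last target. There are 200 camera calls.

### The job

Two aluminium guide rails have just been glued to the bench as a parking bay for the flat dark grey tin, and the glue is still wet. Push the tin along the bench with the fingertips, end first, down the lane between the rails until its leading end is fully home against the stop block at the far end, without the tin or the robot ever touching either rail. Only push the tin, never pick it up, and leave the other things on the bench where they are.

Things in the scene. Friction and masses are not known exactly. Their poses are not given: they have to be found in the camera images.
- tin: flat closed dark grey plastic tin with a pale label on its lid, loose, 0.1 to 0.2 kg. 110 mm long (its y axis), 81 mm wide (x from -39 to +42 mm), 18 mm high (z up); origin on its underside, midway along its length. It starts in front of the lane's mouth, its length roughly along the lane, usually off to one side and askew. Either end may lead.
- lane: the bay, fixed: a lane between two low aluminium rails, closed by a wooden stop block (85 wide, 18 high, 26 thick) with a black rubber face. Origin on the bench, middle of the open mouth where the rails begin; x down the lane to the stop (roughly robot's right), y to the rail farther from the robot, z up. Clear width 105 mm (y -52.5 to 52.5), mouth to rubber face 190 mm; its floor is the bench.
- rail_far: the guide rail farther from the robot, fixed: an aluminium angle with an upright web 4 mm thick and 15 mm high (lane y 52.5 to 56.5 mm) and a flat foot outward to lane y 69.5 mm, 3 mm high; 216 mm long from the mouth. Same origin and axes as the lane. Must not be touched. (Farther back a fixed lamp shade hangs over the bench, world x 0.69 to 0.84, y 0.07 to 0.21, z from 0.27 m: keep the wrist clear.)
- rail_near: the same rail on the side nearer the robot, mirrored (lane y -52.5 to -69.5 mm). Same origin and axes as the lane. Must not be touched.
- jar: bystander: white jar with a beige lid, diameter 40 mm, 40 mm high, standing outside the far rail; origin at the centre of its underside
- vice: bystander: small black pin vice, 62 mm long (y), 17 mm thick, lying outside the near rail close to the mouth; origin at its underside
- drills: bystander: small blue box with a clear lid, 48x70x18 mm (x, y, z), lying beyond the stop block; origin at the centre of its underside
- tape: bystander: roll of tan tape lying flat, diameter 104 mm, 25 mm high, well beyond the stop block; origin at the centre of its underside
- pliers: bystander: black-handled pliers, 47x120x10 mm (x, y, z), lying well behind the tin, on the side away from the lane; origin at the centre of the underside

How it is judged:
By the outcome, as a careful person would: the job done as asked, in the order asked, and still so for the second after the job is handed in, with the robot touching nothing.
It also fails if it takes over 70 s, if anything falls off the work surface, if the arm or the gripper's body presses on something with over 40 N, if the wrist force passes 120 N, or if a joint passes its speed limit or range.

## Working session

There is one attempt and no reset: what is moved stays moved. The work goes in short steps, Python scripts to look and compute and a shell command to move; the robot and the scene stay as the last step left them, time stands still between calls to the robot, and variables do not carry over. Pictures are saved under pics/ and viewed, at most 10 in all, crops included, and the job is handed in when it is done.

```bash
mkdir -p pics; python3 - <<'E'
from rig import bot,vision
import cv2,numpy as np
for n in("scene","side"):
    im=vision.capture(n); cv2.imwrite(f"pics/{n}0.png",im[:,:,::-1])
    m=vision.camera_model(n); print(n,np.round(m["camera_matrix"],1).tolist(),np.round(m["camera_from_world"],3).tolist(),[k for k in m])
s=bot.read_state();print(s["time_s"],s["position"],np.round(s["tcp_rot"],3),bot.tip_extent)
E
```

```text
scene [[510.0, 0.0, 322.1], [0.0, 510.0, 238.7], [0.0, 0.0, 1.0]] [[0.872, -0.49, 0.005, -0.375], [0.26, 0.471, 0.843, -0.207], [-0.416, -0.733, 0.538, -1.208], [0.0, 0.0, 0.0, 1.0]] ['camera_matrix', 'camera_from_world']
side [[477.2, 0.0, 318.7], [0.0, 477.2, 240.7], [0.0, 0.0, 1.0]] [[-0.974, -0.225, -0.022, 0.509], [0.07, -0.395, 0.916, -0.045], [-0.214, 0.891, 0.4, -1.128], [0.0, 0.0, 0.0, 1.0]] ['camera_matrix', 'camera_from_world']
0.1 [ 0.22345211 -0.58300614  0.22966819] [[ 0.934  0.358 -0.   ]
 [ 0.358 -0.934  0.002]
 [ 0.    -0.002 -1.   ]] 0.008
```

View pics/scene0.png

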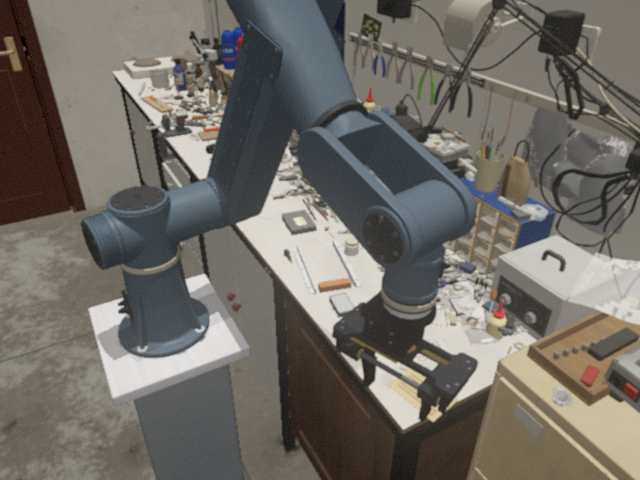

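View pics/side0.png

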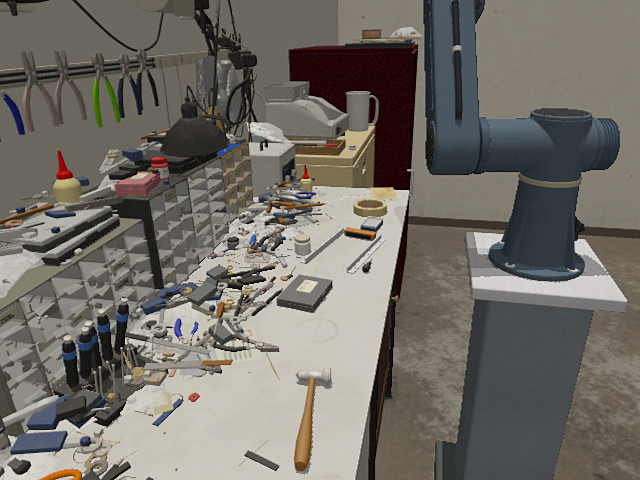

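The tin is at scene (298,221) and side (305,292). The rails run from scene (297,248)/(332,242) to the orange-brown stop block at (335,285). Next I'll get rough positions by ray casting.

```bash
cat > h.py <<'E'
from rig import bot,vision
import cv2,numpy as np
def ray(m,px,z):
    K=np.array(m["camera_matrix"]);T=np.array(m["camera_from_world"])
    p=np.atleast_2d(np.array(px,float)); d=np.c_[p,np.ones(len(p))]@np.linalg.inv(K).T
    d=d*[1,-1,-1]; R=T[:3,:3]; c=-R.T@T[:3,3]; d=d@R
    return c+d*((z-c[2])/d[:,2])[:,None]
def tool(v): # world displacement (m) -> tool mm
    return np.round(np.array(bot.read_state()["tcp_rot"]).T@np.array(v)*1000,1)
def st():
    s=bot.read_state();print(round(s["time_s"],2),np.round(s["position"],4),np.round(s["tcp_rot"],3).tolist(),np.round(s["force"],1),round(s["opening"],2));return s
E
python3 - <<'E'
from h import *
m=vision.camera_model("scene")
print(ray(m,[(298,221),(296,247),(332,242),(318,291),(358,285),(335,285),(351,247),(288,255)],0.01).round(3))
m=vision.camera_model("side")
print(ray(m,[(305,292),(347,271),(303,262),(383,237),(343,231)],0.01).round(3))
m=vision.camera_model("wrist");s=st()
T=np.array(m["camera_from_world"]);print(m["camera_matrix"].round(1).tolist(),(-T[:3,:3].T@T[:3,3]).round(3),T[:3,:3].round(2).tolist())
E
```

```text
[[ 0.493  0.268  0.01 ]
 [ 0.421  0.138  0.01 ]
 [ 0.526  0.111  0.01 ]
 [ 0.378 -0.071  0.01 ]
 [ 0.481 -0.1    0.01 ]
 [ 0.429 -0.071  0.01 ]
 [ 0.561  0.061  0.01 ]
 [ 0.382  0.113  0.01 ]]
[[ 0.49   0.267  0.01 ]
 [ 0.421  0.157  0.01 ]
 [ 0.53   0.131  0.01 ]
 [ 0.362 -0.051  0.01 ]
 [ 0.472 -0.073  0.01 ]]
0.1 [ 0.2235 -0.583   0.2297] [[0.934, 0.358, -0.0], [0.358, -0.934, 0.002], [0.0, -0.002, -1.0]] [ 0.1  0.3 -0.2] 1.0
[[356.6, 0.0, 317.7], [0.0, 356.6, 237.9], [0.0, 0.0, 1.0]] [ 0.299 -0.554  0.383] [[0.36, -0.93, -0.0], [0.89, 0.34, -0.29], [0.27, 0.1, 0.96]]
```

```bash

python3 -m handwheel '[{"delta_rot":[0,0,0],"xyz":[56,-22,0],"hand":0},{"delta_rot":[0,0,0],"xyz":[111,-43,0],"hand":0},{"delta_rot":[0,0,0],"xyz":[166,-65,0],"hand":0},{"delta_rot":[0,0,0],"xyz":[222,-86,0],"hand":0},{"delta_rot":[0,0,0],"xyz":[277,-108,0],"hand":0}]'
python3 -m handwheel '[{"delta_rot":[0,0,0],"xyz":[33,-47,0],"hand":0},{"delta_rot":[0,0,0],"xyz":[66,-94,0],"hand":0},{"delta_rot":[0,0,0],"xyz":[100,-142,0],"hand":0},{"delta_rot":[0,0,0],"xyz":[133,-189,0],"hand":0},{"delta_rot":[0,0,0],"xyz":[166,-236,0],"hand":0}]'
```

```text
time_s: 0.72
position: [0.4448, -0.3822, 0.2302]
tcp_rot: [[0.934, 0.357, -0.0], [0.357, -0.934, 0.0], [-0.0, -0.0, -1.0]]
force: [-0.0, -0.4, -0.0]
opening: 0.537
grasp_force: 0.0
time_s: 1.35
position: [0.5143, -0.102, 0.2303]
tcp_rot: [[0.934, 0.357, -0.0], [0.357, -0.934, 0.0], [-0.0, -0.0, -1.0]]
force: [0.4, 0.4, 0.6]
opening: 0.499
grasp_force: 0.0
```

```bash

python3 -m handwheel '[{"delta_rot":[0,0,0],"xyz":[20,-52,0],"hand":0},{"delta_rot":[0,0,0],"xyz":[40,-105,0],"hand":0},{"delta_rot":[0,0,0],"xyz":[60,-157,0],"hand":0},{"delta_rot":[0,0,0],"xyz":[80,-210,0],"hand":0},{"delta_rot":[0,0,0],"xyz":[100,-262,0],"hand":0}]'
python3 -m handwheel '[{"delta_rot":[0,0,-0.18],"xyz":[14,-36,0],"hand":0},{"delta_rot":[0,0,-0.36],"xyz":[28,-72,0],"hand":0},{"delta_rot":[0,0,-0.54],"xyz":[41,-107,0],"hand":0},{"delta_rot":[0,0,-0.72],"xyz":[54,-140,0],"hand":0},{"delta_rot":[0,0,-0.9],"xyz":[54,-140,0],"hand":0}]'
python3 - <<'E'
from h import *
s=st(); m=vision.camera_model("wrist"); im=vision.capture("wrist"); cv2.imwrite("pics/w1.png",im[:,:,::-1]); np.save("m1.npy",m["camera_from_world"])
E
```

```text
time_s: 1.98
position: [0.5134, 0.1783, 0.2303]
tcp_rot: [[0.934, 0.358, -0.001], [0.358, -0.934, -0.0], [-0.001, -0.0, -1.0]]
force: [0.4, -0.1, -0.2]
opening: 0.5
grasp_force: 0.0
time_s: 2.6
position: [0.5137, 0.3291, 0.23]
tcp_rot: [[0.291, 0.957, -0.0], [0.957, -0.291, 0.001], [0.0, -0.0, -1.0]]
force: [0.1, 0.0, 0.6]
opening: 0.498
grasp_force: 0.0
2.6 [0.5137 0.3291 0.23  ] [[0.291, 0.957, -0.0], [0.957, -0.291, 0.001], [0.0, -0.0, -1.0]] [0.1 0.  0.6] 0.5
```

View pics/w1.png

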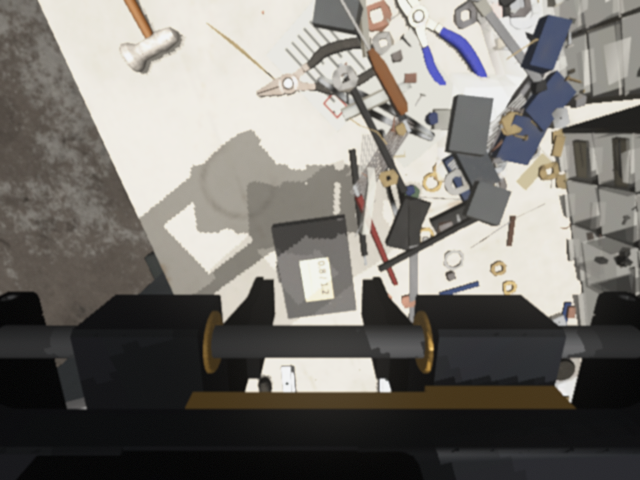

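The tin is in view, with corners near (272,225), (343,216), (356,312) and (288,318). The gripper hides the lane, so I'll move forward over it and look back.

```bash

python3 -m handwheel '[{"delta_rot":[0,0,0],"xyz":[-50,0,0],"hand":0},{"delta_rot":[0,0,0],"xyz":[-100,0,0],"hand":0},{"delta_rot":[0,0,0],"xyz":[-150,0,0],"hand":0},{"delta_rot":[0,0,0],"xyz":[-200,0,0],"hand":0},{"delta_rot":[0,0,0],"xyz":[-240,0,0],"hand":0}]' | head -2
python3 -m handwheel '[{"delta_rot":[0,0,0],"xyz":[-10,0,0],"hand":0},{"delta_rot":[0,0,0],"xyz":[-10,0,0],"hand":0},{"delta_rot":[0,0,0],"xyz":[-10,0,0],"hand":0},{"delta_rot":[0,0,0],"xyz":[-10,0,0],"hand":0},{"delta_rot":[0,0,0],"xyz":[-10,0,0],"hand":0}]' | head -2
python3 - <<'E'
from h import *
s=st(); m=vision.camera_model("wrist"); im=vision.capture("wrist"); cv2.imwrite("pics/w2.png",im[:,:,::-1]); np.save("m2.npy",m["camera_from_world"])
E
```

```text
time_s: 3.28
position: [0.441, 0.0958, 0.2304]
time_s: 3.9
position: [0.4393, 0.0888, 0.2305]
3.9 [0.4393 0.0888 0.2305] [[0.299, 0.954, -0.0], [0.954, -0.299, 0.0], [0.0, -0.0, -1.0]] [-0.2  0.2 -0.1] 0.5
```

View pics/w2.png

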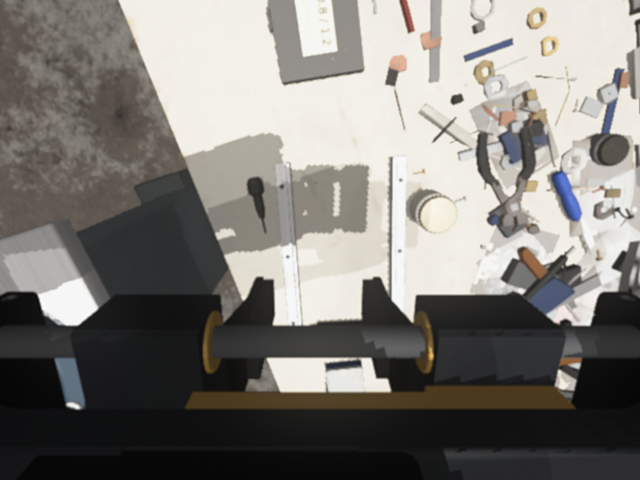

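Here the near rail runs from (282,165) to (295,325) and the far rail from (398,157) to (397,300). The tin's leading end is at (283,83)–(363,71), so it's off toward the near side and slightly askew. I'll zoom in to get the rail edges.

```bash
python3 - <<'E'
import cv2
im=cv2.imread("pics/w2.png")
cv2.imwrite("pics/w2c.png",cv2.resize(im[145:325,262:422],None,fx=3.3,fy=3.3,interpolation=cv2.INTER_CUBIC))
g=cv2.cvtColor(im,cv2.COLOR_BGR2GRAY)
for r in(170,200,230,260,290): print(r,g[r,270:306].tolist(),g[r,384:412].tolist())
E
```

```text
170 [168, 169, 168, 163, 162, 174, 189, 193, 194, 191, 190, 191, 193, 194, 192, 188, 185, 187, 186, 161, 133, 144, 169, 177, 175, 183, 194, 189, 179, 173, 169, 177, 188, 185, 175, 169] [240, 241, 238, 231, 212, 173, 122, 112, 177, 240, 248, 244, 237, 241, 246, 247, 247, 247, 247, 247, 247, 246, 241, 238, 238, 238, 238, 238]
200 [133, 133, 133, 134, 133, 132, 130, 132, 142, 149, 150, 150, 150, 149, 151, 152, 151, 146, 141, 146, 148, 138, 118, 119, 130, 134, 134, 135, 134, 135, 135, 134, 135, 134, 134, 135] [234, 237, 233, 204, 166, 137, 112, 123, 194, 242, 246, 243, 245, 246, 247, 247, 247, 247, 247, 248, 246, 231, 191, 158, 141, 132, 127, 119]
230 [134, 134, 134, 133, 135, 134, 134, 134, 134, 136, 141, 146, 149, 150, 150, 150, 152, 152, 152, 145, 136, 139, 146, 140, 118, 112, 126, 134, 134, 135, 134, 134, 134, 135, 135, 135] [235, 236, 238, 235, 198, 143, 107, 147, 224, 245, 243, 238, 242, 246, 247, 247, 247, 247, 247, 246, 243, 232, 223, 221, 220, 221, 220, 221]
260 [223, 224, 223, 223, 223, 224, 223, 223, 223, 224, 226, 225, 227, 239, 246, 247, 247, 246, 246, 247, 247, 246, 243, 241, 244, 243, 217, 190, 220, 237, 240, 240, 240, 240, 240, 240] [226, 232, 232, 212, 178, 139, 111, 160, 237, 248, 247, 244, 245, 247, 247, 247, 247, 247, 247, 245, 237, 234, 236, 236, 236, 236, 236, 236]
290 [42, 39, 44, 94, 176, 228, 239, 239, 238, 238, 239, 239, 239, 239, 236, 234, 241, 246, 247, 247, 246, 247, 247, 247, 243, 234, 240, 246, 238, 208, 214, 235, 240, 240, 240, 240] [51, 101, 159, 177, 161, 126, 103, 158, 237, 248, 247, 246, 247, 247, 246, 246, 246, 246, 247, 245, 241, 237, 236, 236, 236, 236, 236, 236]
```

View pics/w2c.png

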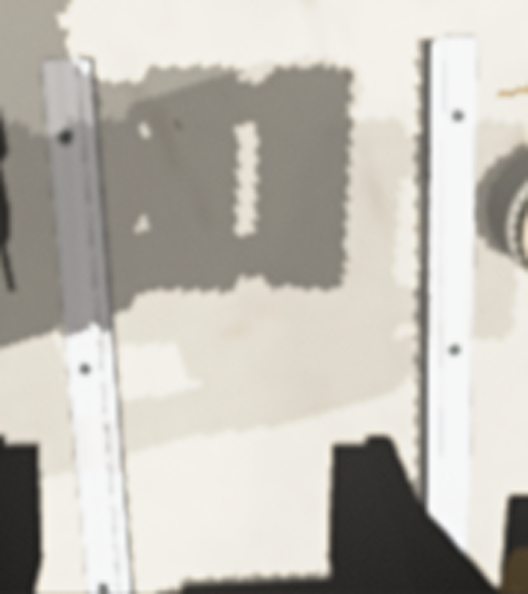

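```bash
cat >> h.py <<'E'
def wm(f): 
    m=vision.camera_model("wrist"); return {"camera_matrix":m["camera_matrix"],"camera_from_world":np.load(f)}
def darkq(im,m,seed,z=0.018):  # tin contour: dark grey lid
    hsv=cv2.cvtColor(im,cv2.COLOR_BGR2HSV)
    return hsv
E
python3 - <<'E'
from h import *
m=wm("m2.npy")
rows=[170,200,230,260,290]
N=ray(m,list(zip([289,291.5,293.6,295.8,298.5],rows)),.015)[:,:2]
F=ray(m,list(zip([391.8,391.6,391.2,391.1,391.1],rows)),.015)[:,:2]
print(N.round(4).tolist(),F.round(4).tolist())
for P in(N,F):
    c=cv2.fitLine(P.astype(np.float32),cv2.DIST_L2,0,1e-6,1e-6).ravel();print(c.round(4),np.degrees(np.arctan2(c[1],c[0])))
M=ray(m,[(290,163),(391.5,157)],.015); print("mouth",M.round(4))
im=cv2.imread("pics/w2.png");g=cv2.cvtColor(im,cv2.COLOR_BGR2GRAY)
print("col300",g[60:95,300].tolist(),"col350",g[55:90,350].tolist(),"row40",g[40,268:285].tolist(),g[40,350:370].tolist())
im=cv2.imread("pics/w1.png");g=cv2.cvtColor(im,cv2.COLOR_BGR2GRAY)
for c in(285,310,330):print("w1 col",c,g[210:235,c].tolist(),g[298:325,c].tolist())
for r in(240,260,280):print("w1 row",r,g[r,266:290].tolist(),g[r,340:362].tolist())
E
```

```text
[[0.4236, 0.137], [0.4162, 0.1068], [0.4079, 0.0752], [0.3994, 0.042], [0.3909, 0.0068]] [[0.5239, 0.1057], [0.5162, 0.0756], [0.508, 0.044], [0.4996, 0.0107], [0.4909, -0.0244]]
[0.245  0.9695 0.4076 0.0736] 75.81839
[0.2464 0.9692 0.5077 0.0423] 75.73831
mouth [[0.4268 0.1434 0.015 ]
 [0.5267 0.1184 0.015 ]]
col300 [145, 144, 145, 146, 146, 146, 144, 143, 145, 146, 145, 146, 145, 145, 146, 145, 147, 147, 142, 119, 88, 94, 159, 221, 239, 240, 240, 239, 239, 240, 240, 240, 241, 240, 241] col350 [143, 145, 144, 144, 144, 145, 145, 145, 146, 145, 146, 145, 146, 146, 147, 138, 110, 78, 97, 167, 226, 241, 241, 240, 240, 240, 240, 241, 241, 241, 241, 240, 240, 240, 240] row40 [241, 241, 241, 241, 242, 236, 192, 149, 141, 142, 144, 143, 144, 143, 144, 145, 146] [144, 144, 144, 144, 144, 143, 143, 144, 144, 142, 150, 186, 230, 239, 239, 239, 238, 238, 238, 238]
w1 col 285 [127, 128, 127, 128, 128, 127, 128, 127, 127, 128, 125, 111, 84, 57, 51, 56, 63, 66, 68, 66, 68, 67, 67, 67, 67] [126, 128, 131, 133, 140, 154, 165, 171, 174, 181, 194, 204, 207, 209, 212, 214, 217, 217, 217, 216, 217, 217
[... 540 characters left out ...]
 row 240 [126, 127, 128, 127, 128, 129, 120, 97, 75, 67, 67, 67, 68, 68, 68, 67, 67, 67, 69, 67, 67, 68, 68, 67] [117, 117, 116, 117, 116, 114, 116, 140, 184, 208, 213, 213, 212, 212, 212, 211, 212, 211, 197, 142, 79, 59]
w1 row 260 [227, 233, 235, 236, 235, 235, 236, 236, 236, 234, 213, 170, 138, 131, 132, 132, 132, 132, 132, 132, 131, 132, 132, 133] [117, 117, 117, 116, 118, 118, 118, 115, 115, 120, 151, 193, 212, 214, 213, 213, 213, 212, 211, 211, 212, 212]
w1 row 280 [65, 63, 63, 64, 62, 61, 66, 119, 186, 216, 219, 208, 170, 128, 109, 118, 129, 131, 131, 132, 131, 131, 133, 133] [116, 116, 117, 116, 116, 117, 117, 117, 117, 116, 114, 119, 162, 219, 236, 236, 234, 234, 233, 235, 235, 227]
```

```bash
python3 - <<'E'
from h import *
u=np.array([-.2457,-.9693]);v=np.array([.9693,-.2457])
o=np.array([.4768,.1309])
L=lambda P:np.c_[(P[:,:2]-o)@u,(P[:,:2]-o)@v].round(4).tolist()
m=wm("m1.npy")
print("rear base",L(ray(m,[(285,221.7),(310,218.7),(330,216)],0)))
print("front",L(ray(m,[(310,315.3),(330,312.8)],.018)))
print("left",L(ray(m,[(273.3,240),(276.6,260),(278.6,280)],.018)))
print("right",L(ray(m,[(347.6,240),(350.3,260),(352.4,280)],.018)))
m=wm("m2.npy")
print("front2",L(ray(m,[(300,82),(350,73.8)],.0)))
print("left2,right2",L(ray(m,[(274,40),(361.2,40)],.018)))
print("lane ctr check",L(np.array([[.4076,.0736],[.5077,.0423]])))
print(np.degrees(np.arctan2(-u[1],-u[0])))
E
```

```text
rear base [[-0.1861, -0.0501], [-0.1882, -0.0222], [-0.1903, -0.0]]
front [[-0.079, -0.0276], [-0.0811, -0.0046]]
left [[-0.171, -0.0622], [-0.148, -0.0604], [-0.1243, -0.0601]]
right [[-0.1673, 0.0175], [-0.1443, 0.0199], [-0.1206, 0.0218]]
front2 [[-0.0769, -0.0367], [-0.0816, 0.0131]]
left2,right2 [[-0.1115, -0.0574], [-0.1071, 0.0225]]
lane ctr check [[0.0725, -0.053], [0.0783, 0.0517]]
75.7761482323164
```

Lane: the centre line is at 75.8°, and the measured width of 104.7 mm matches the spec. The tin's centre is at lane x −134, y −20 mm, heading about +5°. I'll square and centre it first with a sideways two-finger push in front of the mouth, then push it from the rear.

```bash

python3 -m handwheel '[{"delta_rot":[0,0,0.18],"xyz":[36,-15,0],"hand":0},{"delta_rot":[0,0,0.36],"xyz":[72,-30,0],"hand":0},{"delta_rot":[0,0,0.54],"xyz":[108,-44,0],"hand":0},{"delta_rot":[0,0,0.72],"xyz":[144,-59,0],"hand":0},{"delta_rot":[0,0,0.9],"xyz":[180,-74,0],"hand":0}]' | head -2
python3 -m handwheel '[{"delta_rot":[0,0,0.18],"xyz":[0,0,0],"hand":0},{"delta_rot":[0,0,0.36],"xyz":[0,0,0],"hand":0},{"delta_rot":[0,0,0.54],"xyz":[0,0,0],"hand":0},{"delta_rot":[0,0,0.615],"xyz":[0,0,0],"hand":0},{"delta_rot":[0,0,0.615],"xyz":[0,0,0],"hand":0}]'
python3 - <<'E'
from h import *
s=st(); R=np.array(s["tcp_rot"]); print("yaw",np.degrees(np.arctan2(R[1,0],R[0,0])),"want -14.22; shift to start",tool(np.array([.4225,.2829,.03])-s["position"]))
im=vision.capture("wrist"); cv2.imwrite("pics/w3.png",im[:,:,::-1])
E
```

```text
time_s: 4.58
position: [0.4224, 0.2836, 0.2305]
time_s: 5.2
position: [0.4225, 0.2823, 0.2305]
tcp_rot: [[0.969, -0.245, -0.0], [-0.245, -0.969, -0.0], [-0.0, 0.0, -1.0]]
force: [-0.1, -1.1, 0.2]
opening: 0.501
grasp_force: 0.0
5.2 [0.4225 0.2823 0.2305] [[0.969, -0.245, -0.0], [-0.245, -0.969, -0.0], [-0.0, 0.0, -1.0]] [-0.1 -1.1  0.2] 0.5
yaw -14.201830237492945 want -14.22; shift to start [-1.000e-01 -6.000e-01  2.005e+02]
```

View pics/w3.png

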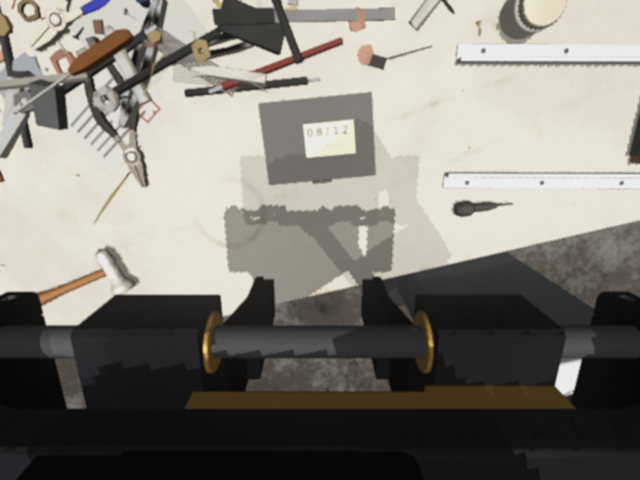

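The view shows the tin as a quad (260,103),(371,93),(376,175),(268,184), and the rails on the right with the mouth near column 450. A pen at (185–320, 80–95) lies close to the tin's far side. To stay clear of it I'll push the tin about 55 mm forward from behind, still short of the mouth, and only then shift it sideways.

```bash

python3 -m handwheel '[{"delta_rot":[0,0,-0.18],"xyz":[14,-16,0],"hand":0.3},{"delta_rot":[0,0,-0.36],"xyz":[28,-32,0],"hand":0.3},{"delta_rot":[0,0,-0.54],"xyz":[42,-48,0],"hand":0.3},{"delta_rot":[0,0,-0.72],"xyz":[56,-64,0],"hand":0.3},{"delta_rot":[0,0,-0.9],"xyz":[68,-78.5,0],"hand":0.3}]' | head -2
python3 -m handwheel '[{"delta_rot":[0,0,-0.18],"xyz":[0,0,0],"hand":0.3},{"delta_rot":[0,0,-0.36],"xyz":[0,0,0],"hand":0.3},{"delta_rot":[0,0,-0.54],"xyz":[0,0,0],"hand":0.3},{"delta_rot":[0,0,-0.67],"xyz":[0,0,0],"hand":0.3},{"delta_rot":[0,0,-0.67],"xyz":[0,0,0],"hand":0.3}]' | head -2
python3 -m handwheel '[{"delta_rot":[0,0,0],"xyz":[0,0,45],"hand":0.3},{"delta_rot":[0,0,0],"xyz":[0,0,90],"hand":0.3},{"delta_rot":[0,0,0],"xyz":[0,0,135],"hand":0.3},{"delta_rot":[0,0,0],"xyz":[0,0,180],"hand":0.3},{"delta_rot":[0,0,0],"xyz":[0,0,190],"hand":0.3}]'
python3 - <<'E'
from h import *
s=st(); print(tool(np.array([.5076,.3418,.013])-s["position"]))
E
```

```text
time_s: 5.88
position: [0.5085, 0.3418, 0.2304]
time_s: 6.5
position: [0.5078, 0.3414, 0.2304]
time_s: 7.12
position: [0.5058, 0.3404, 0.0376]
tcp_rot: [[0.249, 0.969, -0.006], [0.969, -0.249, -0.003], [-0.004, -0.005, -1.0]]
force: [0.4, -0.1, -0.3]
opening: 0.349
grasp_force: 0.0
7.12 [0.5058 0.3404 0.0376] [[0.249, 0.969, -0.006], [0.969, -0.249, -0.003], [-0.004, -0.005, -1.0]] [ 0.4 -0.1 -0.3] 0.35
[ 2.   1.6 24.6]
```

```bash

python3 -m handwheel '[{"delta_rot":[0,0,0],"xyz":[0,0,14],"hand":0.3},{"delta_rot":[0,0,0],"xyz":[0,0,27],"hand":0.3},{"delta_rot":[0,0,0],"xyz":[0,0,27],"hand":0.3},{"delta_rot":[0,0,0],"xyz":[0,0,27],"hand":0.3},{"delta_rot":[0,0,0],"xyz":[-6,0,27],"hand":0.3}]'
python3 -m handwheel '[{"delta_rot":[0,0,0],"xyz":[-6,0,0],"hand":0.3},{"delta_rot":[0,0,0],"xyz":[-12,0,0],"hand":0.3},{"delta_rot":[0,0,0],"xyz":[-18,0,0],"hand":0.3},{"delta_rot":[0,0,0],"xyz":[-25,0,0],"hand":0.3},{"delta_rot":[0,0,0],"xyz":[-32,0,0],"hand":0.3}]'
python3 -m handwheel '[{"delta_rot":[0,0,0],"xyz":[-7,0,0],"hand":0.3},{"delta_rot":[0,0,0],"xyz":[-14,0,0],"hand":0.3},{"delta_rot":[0,0,0],"xyz":[-21,0,0],"hand":0.3},{"delta_rot":[0,0,0],"xyz":[-26,0,0],"hand":0.3},{"delta_rot":[0,0,0],"xyz":[-30,0,0],"hand":0.3}]'
```

```text
time_s: 7.75
position: [0.5071, 0.3359, 0.0144]
tcp_rot: [[0.247, 0.969, 0.002], [0.969, -0.247, 0.001], [0.001, 0.002, -1.0]]
force: [0.5, 1.0, -0.2]
opening: 0.35
grasp_force: 0.0
time_s: 8.38
position: [0.4983, 0.3041, 0.0136]
tcp_rot: [[0.248, 0.969, -0.0], [0.969, -0.248, 0.0], [0.0, -0.0, -1.0]]
force: [0.7, 0.9, 0.2]
opening: 0.351
grasp_force: 0.4
time_s: 9.0
position: [0.4909, 0.2751, 0.0135]
tcp_rot: [[0.247, 0.969, -0.0], [0.969, -0.247, -0.0], [-0.0, -0.0, -1.0]]
force: [0.5, 1.0, -0.4]
opening: 0.353
grasp_force: 0.3
```

```bash

python3 -m handwheel '[{"delta_rot":[0,0,0],"xyz":[15,0,0],"hand":0.3},{"delta_rot":[0,0,0],"xyz":[15,0,-50],"hand":0.3},{"delta_rot":[0,0,0],"xyz":[15,0,-110],"hand":0.3},{"delta_rot":[0,0,0],"xyz":[15,0,-170],"hand":0.3},{"delta_rot":[0,0,0],"xyz":[15,0,-217],"hand":0.3}]' | head -2
python3 -m handwheel '[{"delta_rot":[0,0,0.18],"xyz":[-16,-14,0],"hand":0},{"delta_rot":[0,0,0.36],"xyz":[-31,-27,0],"hand":0},{"delta_rot":[0,0,0.54],"xyz":[-47,-41,0],"hand":0},{"delta_rot":[0,0,0.72],"xyz":[-62,-54,0],"hand":0},{"delta_rot":[0,0,0.9],"xyz":[-78,-68,0],"hand":0}]' | head -2
python3 -m handwheel '[{"delta_rot":[0,0,0.18],"xyz":[0,0,0],"hand":0},{"delta_rot":[0,0,0.36],"xyz":[0,0,0],"hand":0},{"delta_rot":[0,0,0.54],"xyz":[0,0,0],"hand":0},{"delta_rot":[0,0,0.67],"xyz":[0,0,0],"hand":0},{"delta_rot":[0,0,0.67],"xyz":[0,0,0],"hand":0}]' | head -2
cat >> h.py <<'E'
u=np.array([-.2457,-.9693]);v=np.array([.9693,-.2457]);o=np.array([.4768,.1309])-.0006*v
def L(P): P=np.atleast_2d(P)[:,:2]-o; return np.c_[P@u,P@v]*1000
def look(name):
    m=vision.camera_model("wrist"); im=cv2.cvtColor(vision.capture("wrist"),cv2.COLOR_RGB2BGR); cv2.imwrite(f"pics/{name}.png",im)
    np.save(f"m_{name}.npy",m["camera_from_world"]); return im,m
def tin(im,m,zs=.018):
    hsv=cv2.cvtColor(im,cv2.COLOR_BGR2HSV); h,s,b=cv2.split(hsv)
    k=((b>50)&(b<165)&(s<40)).astype(np.uint8)*255; k[285:]=0
    k=cv2.morphologyEx(k,cv2.MORPH_OPEN,np.ones((5,5)))
    cs,_=cv2.findContours(k,cv2.RETR_EXTERNAL,cv2.CHAIN_APPROX_NONE)
    for c in cs:
        if 5000<cv2.contourArea(c)<14000:
            P=L(ray(m,c[:,0,:],zs)).astype(np.float32); r=cv2.minAreaRect(P); print("px",c[:,0].mean(0).round(),"rect",np.round(r[0],1),np.round(r[1],1),round(r[2],2),"bbox",P.min(0),P.max(0))
E
python3 - <<'E'
from h import *
s=st(); im,m=look("w4"); tin(im,m); print(L(s["position"]))
E
```

```text
time_s: 9.62
position: [0.4953, 0.2912, 0.2335]
time_s: 10.25
position: [0.4093, 0.2317, 0.2308]
time_s: 10.88
position: [0.4097, 0.2319, 0.2307]
10.88 [0.4097 0.2319 0.2307] [[0.97, -0.244, 0.0], [-0.244, -0.97, 0.0], [0.0, -0.0, -1.0]] [ 0.3 -1.2  0.2] 0.5
px [323. 144.] rect [-77.2 -26.1] [109.9  81.1] 0.14 bbox [-132.11046  -66.70738] [-22.29948  14.57053]
[[-81.45564498 -89.22920399]]
```

View pics/w4.png

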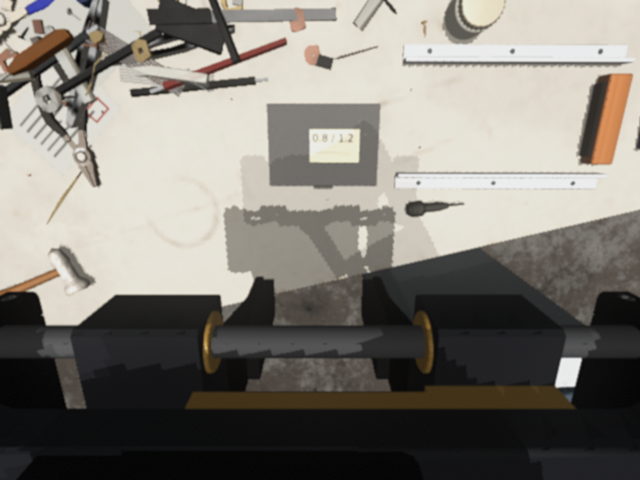

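```bash
python3 - <<'E'
from h import *
im=cv2.imread("pics/w4.png"); m=wm("m_w4.npy"); g=cv2.cvtColor(im,cv2.COLOR_BGR2GRAY)
for c in(430,480,560): print(c,"far",g[54:72,c].tolist(),"near",g[165:192,c].tolist())
print(g[180:192,290].tolist(), g[96:110,290].tolist())
print(L(ray(m,[(c,r) for c in(430,480,560) for r in (62,174)],.015)).round(1).tolist())
print(L(ray(m,[(404,62),(395,174)],.015)).round(1))
E
```

```text
430 far [222, 232, 229, 230, 235, 236, 220, 164, 107, 106, 147, 193, 217, 222, 221, 221, 221, 221] near [226, 227, 227, 228, 228, 226, 208, 167, 164, 212, 236, 234, 227, 228, 234, 237, 236, 236, 236, 236, 236, 236, 234, 230, 227, 227, 226]
480 far [236, 234, 233, 233, 236, 236, 225, 173, 109, 97, 130, 162, 185, 205, 217, 220, 220, 219] near [227, 228, 228, 228, 228, 228, 213, 169, 152, 204, 236, 233, 221, 224, 234, 237, 237, 237, 236, 237, 237, 237, 234, 221, 216, 225, 228]
560 far [235, 235, 233, 231, 232, 236, 232, 187, 118, 94, 118, 143, 167, 197, 214, 218, 218, 217] near [227, 227, 227, 227, 228, 228, 219, 180, 154, 195, 232, 231, 218, 221, 233, 236, 237, 236, 236, 236, 236, 236, 232, 217, 213, 224, 227]
[109, 108, 108, 107, 109, 134, 175, 198, 203, 201, 202, 202] [227, 226, 226, 226, 226, 227, 218, 182, 139, 125, 126, 126, 127, 127]
[[23.1, 51.9], [32.9, -52.5], [70.1, 52.1], [84.2, -52.4], [145.3, 52.2], [166.3, -52.2]]
[[ -1.4  51.9]
 [ -3.  -52.6]]
```

```bash

python3 -m handwheel '[{"delta_rot":[0,0,0],"xyz":[0,0,45],"hand":0},{"delta_rot":[0,0,0],"xyz":[0,0,90],"hand":0},{"delta_rot":[0,0,0],"xyz":[0,0,135],"hand":0},{"delta_rot":[0,0,0],"xyz":[0,0,180],"hand":0},{"delta_rot":[0,0,0],"xyz":[0,0,190],"hand":0}]'|head -2
python3 -m handwheel '[{"delta_rot":[0,0,0],"xyz":[0,0,14],"hand":0},{"delta_rot":[0,0,0],"xyz":[0,0,27],"hand":0},{"delta_rot":[0,0,0],"xyz":[0,0,27],"hand":0},{"delta_rot":[0,0,0],"xyz":[0,0,27],"hand":0},{"delta_rot":[0,0,0],"xyz":[5,0,27],"hand":0}]'
```

```text
time_s: 11.55
position: [0.4081, 0.231, 0.0383]
time_s: 12.18
position: [0.4146, 0.2301, 0.0142]
tcp_rot: [[0.969, -0.246, 0.001], [-0.246, -0.969, 0.0], [0.001, -0.0, -1.0]]
force: [-0.3, -0.2, -0.9]
opening: 0.5
grasp_force: 0.0
```

```bash

python3 -m handwheel '[{"delta_rot":[0,0,0],"xyz":[6,0,0],"hand":0},{"delta_rot":[0,0,0],"xyz":[12,0,0],"hand":0},{"delta_rot":[0,0,0],"xyz":[18,0,0],"hand":0},{"delta_rot":[0,0,0],"xyz":[23,0,0],"hand":0},{"delta_rot":[0,0,0],"xyz":[28,0,0],"hand":0}]'
python3 -m handwheel '[{"delta_rot":[0,0,0],"xyz":[4,0,0],"hand":0},{"delta_rot":[0,0,0],"xyz":[7,0,0],"hand":0},{"delta_rot":[0,0,0],"xyz":[8,0,0],"hand":0},{"delta_rot":[0,0,0],"xyz":[8,0,0],"hand":0},{"delta_rot":[0,0,0],"xyz":[8,0,0],"hand":0}]'
python3 -m handwheel '[{"delta_rot":[0,0,0],"xyz":[-20,0,0],"hand":0},{"delta_rot":[0,0,0],"xyz":[-42,0,-50],"hand":0},{"delta_rot":[0,0,0],"xyz":[-42,0,-110],"hand":0},{"delta_rot":[0,0,0],"xyz":[-42,0,-170],"hand":0.3},{"delta_rot":[0,0,0],"xyz":[-42,0,-217],"hand":0.3}]'|head -2
python3 -m handwheel '[{"delta_rot":[0,0,0],"xyz":[0,0,0],"hand":0.3},{"delta_rot":[0,0,0],"xyz":[0,0,0],"hand":0.3},{"delta_rot":[0,0,0],"xyz":[0,0,0],"hand":0.3},{"delta_rot":[0,0,0],"xyz":[0,0,0],"hand":0.3},{"delta_rot":[0,0,0],"xyz":[0,0,0],"hand":0.3}]'|head -2
python3 - <<'E'
from h import *
s=st(); im,m=look("w5"); tin(im,m); print(L(s["position"]))
E
```

```text
time_s: 12.8
position: [0.4417, 0.2229, 0.0135]
tcp_rot: [[0.969, -0.247, -0.0], [-0.247, -0.969, -0.0], [-0.0, 0.0, -1.0]]
force: [-1.9, 0.7, -0.0]
opening: 0.499
grasp_force: 0.4
time_s: 13.42
position: [0.4494, 0.2211, 0.0136]
tcp_rot: [[0.969, -0.247, 0.0], [-0.247, -0.969, 0.0], [0.0, -0.0, -1.0]]
force: [-0.7, 0.2, -0.3]
opening: 0.498
grasp_force: 0.0
time_s: 14.05
position: [0.4087, 0.2316, 0.2332]
time_s: 14.68
position: [0.4083, 0.2313, 0.2297]
14.68 [0.4083 0.2313 0.2297] [[0.969, -0.247, -0.002], [-0.247, -0.969, -0.001], [-0.002, 0.001, -1.0]] [-0.6 -0.6 -0.2] 0.35
px [322. 113.] rect [-76.8   1.3] [109.1  80.7] 0.01 bbox [-131.41887  -39.03431] [-22.27462   41.667236]
[[-80.51100821 -90.45521124]]
```

```bash

python3 -m handwheel '[{"delta_rot":[0,0,-0.18],"xyz":[18,-14,0],"hand":0.5},{"delta_rot":[0,0,-0.36],"xyz":[36,-28,0],"hand":0.5},{"delta_rot":[0,0,-0.54],"xyz":[54,-42,0],"hand":0.5},{"delta_rot":[0,0,-0.72],"xyz":[72,-56,0],"hand":0.5},{"delta_rot":[0,0,-0.9],"xyz":[91,-71,0],"hand":0.5}]' | head -2
python3 -m handwheel '[{"delta_rot":[0,0,-0.18],"xyz":[0,0,0],"hand":0.5},{"delta_rot":[0,0,-0.36],"xyz":[0,0,0],"hand":0.5},{"delta_rot":[0,0,-0.54],"xyz":[0,0,0],"hand":0.5},{"delta_rot":[0,0,-0.67],"xyz":[0,0,0],"hand":0.5},{"delta_rot":[0,0,-0.67],"xyz":[0,0,0],"hand":0.5}]' | head -2
python3 - <<'E'
from h import *
m=wm("m_w4.npy"); print(L(ray(m,[(170,95),(220,91),(250,86),(268,82)],0)).round(0).tolist())
s=st(); R=np.array(s["tcp_rot"]); print("yaw",np.degrees(np.arctan2(R[1,0],R[0,0])),L(s["position"]))
for x in(-152,): print(tool(np.r_[o+u*x/1000+v*.001,.013]-s["position"]))
E
```

```text
time_s: 15.35
position: [0.5148, 0.2781, 0.2301]
time_s: 15.98
position: [0.5142, 0.2778, 0.2302]
[[-231.0, 24.0], [-180.0, 28.0], [-150.0, 32.0], [-132.0, 36.0]]
15.97 [0.5142 0.2778 0.2302] [[0.249, 0.969, -0.001], [0.969, -0.249, -0.0], [-0.0, -0.001, -1.0]] [ 0.5  0.3 -0.1] 0.25
yaw 75.58730453533484 [[-151.59966821    0.789433  ]]
[  0.5   0.3 217.2]
```

```bash

python3 -m handwheel '[{"delta_rot":[0,0,-0.003],"xyz":[0,-3,45],"hand":0.6},{"delta_rot":[0,0,-0.003],"xyz":[0,-3,90],"hand":0.6},{"delta_rot":[0,0,-0.003],"xyz":[0,-3,135],"hand":0.6},{"delta_rot":[0,0,-0.003],"xyz":[0,-3,180],"hand":0.6},{"delta_rot":[0,0,-0.003],"xyz":[0,-3,180],"hand":0.6}]'
python3 -m handwheel '[{"delta_rot":[0,0,0],"xyz":[0,0,12],"hand":0.6},{"delta_rot":[0,0,0],"xyz":[0,0,24],"hand":0.6},{"delta_rot":[0,0,0],"xyz":[0,0,37],"hand":0.6},{"delta_rot":[0,0,0],"xyz":[0,0,37],"hand":0.6},{"delta_rot":[0,0,0],"xyz":[0,0,37],"hand":0.6}]'
python3 - <<'E'
from h import *
s=st(); R=np.array(s["tcp_rot"]); print("yaw",np.degrees(np.arctan2(R[1,0],R[0,0])),L(s["position"]))
E
```

```text
time_s: 16.6
position: [0.5086, 0.2776, 0.0472]
tcp_rot: [[0.246, 0.969, -0.008], [0.969, -0.246, -0.003], [-0.005, -0.007, -1.0]]
force: [0.3, -0.4, 0.6]
opening: 0.197
grasp_force: 0.0
time_s: 17.23
position: [0.5116, 0.2786, 0.0138]
tcp_rot: [[0.245, 0.97, 0.0], [0.97, -0.245, 0.0], [0.0, 0.0, -1.0]]
force: [-0.1, -0.4, -0.0]
opening: 0.202
grasp_force: 0.0
17.23 [0.5116 0.2786 0.0138] [[0.245, 0.97, 0.0], [0.97, -0.245, 0.0], [0.0, 0.0, -1.0]] [-0.1 -0.4 -0. ] 0.2
yaw 75.84509639291677 [[-151.76313142   -1.95301587]]
```

```bash

python3 -m handwheel '[{"delta_rot":[0,0,0],"xyz":[-8,0,0],"hand":0.6},{"delta_rot":[0,0,0],"xyz":[-15,0,0],"hand":0.6},{"delta_rot":[0,0,0],"xyz":[-22,0,0],"hand":0.6},{"delta_rot":[0,0,0],"xyz":[-29,0,0],"hand":0.6},{"delta_rot":[0,0,0],"xyz":[-34,0,0],"hand":0.6}]' | head -2
python3 -m handwheel '[{"delta_rot":[0,0,0],"xyz":[5,3,0],"hand":0.6},{"delta_rot":[0,0,0],"xyz":[5,3,0],"hand":0.2},{"delta_rot":[0,0,0],"xyz":[5,3,0],"hand":0.2},{"delta_rot":[0,0,0],"xyz":[2,3,0],"hand":0.2},{"delta_rot":[0,0,0],"xyz":[-3,3,0],"hand":0.2}]' 
python3 - <<'E'
from h import *
s=st(); print(L(s["position"]))
im=vision.capture("side")[:,:,::-1]; cv2.imwrite("pics/s2.png",cv2.resize(im[200:330,250:410],None,fx=4,fy=4,interpolation=cv2.INTER_CUBIC))
E
```

```text
time_s: 17.85
position: [0.503, 0.245, 0.0136]
time_s: 18.48
position: [0.5051, 0.2419, 0.0135]
tcp_rot: [[0.244, 0.97, 0.0], [0.97, -0.244, 0.0], [0.0, 0.0, -1.0]]
force: [-0.2, 0.5, 0.4]
opening: 0.393
grasp_force: 0.3
18.48 [0.5051 0.2419 0.0135] [[0.244, 0.97, 0.0], [0.97, -0.244, 0.0], [0.0, 0.0, -1.0]] [-0.2  0.5  0.4] 0.39
[[-114.56645069    0.8033144 ]]
```

View pics/s2.png

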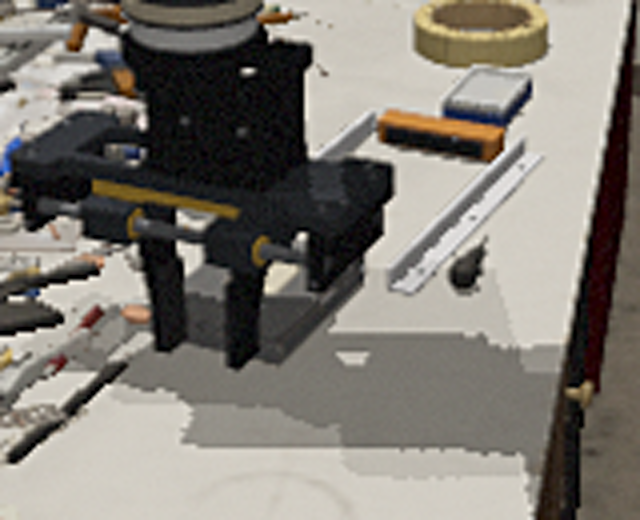

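```bash
python3 - <<'E'
from h import *
m=vision.camera_model("side"); print(L(ray(m,[(320,290.5),(340,270.5)],0.0)).round(1), L(ray(m,[(347.5,272)],.003)).round(1))
E
python3 -m handwheel '[{"delta_rot":[0,0,0],"xyz":[-8,0,0],"hand":0.2},{"delta_rot":[0,0,0],"xyz":[-14,0,0],"hand":0.2},{"delta_rot":[0,0,0],"xyz":[-19,0,0],"hand":0.2},{"delta_rot":[0,0,0],"xyz":[-23,0,0],"hand":0.2},{"delta_rot":[0,0,0],"xyz":[-25,0,0],"hand":0.2}]'
python3 -m handwheel '[{"delta_rot":[0,0,0],"xyz":[20,0,0],"hand":0.2},{"delta_rot":[0,0,0],"xyz":[40,0,-50],"hand":0.2},{"delta_rot":[0,0,0],"xyz":[40,0,-100],"hand":0.2},{"delta_rot":[0,0,0],"xyz":[40,0,-150],"hand":0.2},{"delta_rot":[0,0,0],"xyz":[40,0,-150],"hand":0.2}]' | head -2
python3 - <<'E'
from h import *
s=st(); im,m=look("w6"); tin(im,m); print(L(s["position"]))
E
```

```text
[[-100.5  -37.2]
 [   1.7  -36.7]] [[ -3.2 -57.8]]
time_s: 19.15
position: [0.4992, 0.2175, 0.0136]
tcp_rot: [[0.245, 0.97, 0.0], [0.97, -0.245, 0.0], [0.0, 0.0, -1.0]]
force: [-0.7, 1.2, -0.1]
opening: 0.403
grasp_force: 0.3
time_s: 19.77
position: [0.5121, 0.2589, 0.1681]
19.77 [0.5121 0.2589 0.1681] [[0.243, 0.97, 0.01], [0.97, -0.243, 0.003], [0.005, 0.009, -1.0]] [ 0.1  0.1 -0.7] 0.4
px [623. 168.] rect [-171.2  265.7] [200.4  27.9] 14.71 bbox [-270.10117  233.86551] [-77.804344 304.61295 ]
px [ 29. 142.] rect [-209.2 -244.1] [178.9  81.5] 14.21 bbox [-305.04987 -267.79266] [-122.8193  -185.79007]
[[-132.77745927    3.37044404]]
```

```bash

python3 -m handwheel '[{"delta_rot":[0,0,0],"xyz":[-30,0,-40],"hand":0.2},{"delta_rot":[0,0,0],"xyz":[-70,0,-60],"hand":0.2},{"delta_rot":[0,0,0],"xyz":[-110,0,-60],"hand":0.2},{"delta_rot":[0,0,0],"xyz":[-140,0,-60],"hand":0.2},{"delta_rot":[0,0,0],"xyz":[-140,0,-60],"hand":0.2}]' | head -2
python3 - <<'E'
from h import *
s=st(); im,m=look("w6"); tin(im,m); print(L(s["position"]))
E
```

```text
time_s: 20.45
position: [0.4734, 0.1198, 0.2222]
20.45 [0.4734 0.1198 0.2222] [[0.247, 0.969, -0.004], [0.969, -0.247, -0.0], [-0.001, -0.004, -1.0]] [0.4 0.9 0.9] 0.4
px [292. 192.] rect [-13. -39.] [126.4 184.7] 9.6 bbox [ -77.84556  -125.396935] [52.99297  54.972374]
[[11.54012538  0.06383212]]
```

View pics/w6.png

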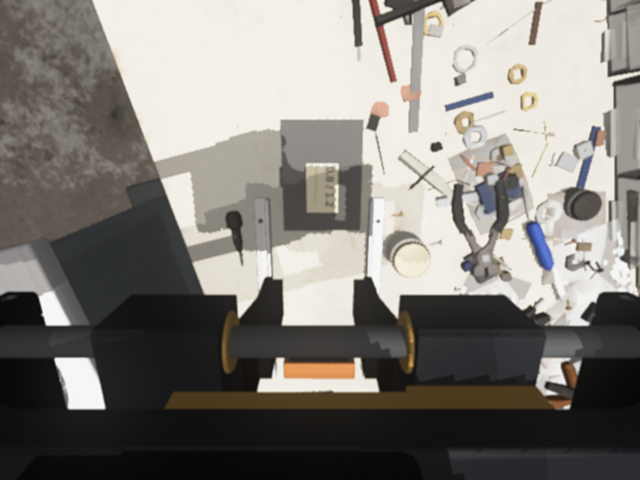

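The tin is square and centred between the rails: lid edges at columns 281–363, rail inner edges at about 270 and 370. Its front has entered the lane. I'll go back behind it and push it home.

```bash
python3 - <<'E'
from h import *
m=wm("m_w6.npy"); print(L(ray(m,[(320,231),(320,120),(281,170),(363,170),(281,125),(281.5,228)],.018)).round(1).tolist())
s=st(); print(tool(np.r_[o+u*-.116+v*.001,.014]-s["position"]))
E
python3 -m handwheel '[{"delta_rot":[0,0,0],"xyz":[40,0,0],"hand":0.2},{"delta_rot":[0,0,0],"xyz":[80,0,0],"hand":0.2},{"delta_rot":[0,0,0],"xyz":[120,0,0],"hand":0.2},{"delta_rot":[0,0,0],"xyz":[127,0,50],"hand":0.2},{"delta_rot":[0,0,0],"xyz":[127,0,100],"hand":0.2}]' | head -2
python3 -m handwheel '[{"delta_rot":[0,0,0],"xyz":[0,0,0],"hand":0.2},{"delta_rot":[0,0,0],"xyz":[0,0,0],"hand":0.2},{"delta_rot":[0,0,0],"xyz":[0,0,0],"hand":0.2},{"delta_rot":[0,0,0],"xyz":[0,0,0],"hand":0.2},{"delta_rot":[0,0,0],"xyz":[0,0,0],"hand":0.2}]'
python3 - <<'E'
from h import *
s=st(); print(L(s["position"]),tool(np.r_[o+u*-.116+v*.001,.014]-s["position"]))
E
```

```text
[[32.0, 1.7], [-77.8, 1.6], [-30.8, -37.0], [-30.8, 44.2], [-73.3, -35.7], [28.8, -38.3]]
20.5 [0.4741 0.1207 0.2224] [[0.246, 0.969, -0.003], [0.969, -0.246, 0.0], [-0.0, -0.003, -1.0]] [-0.1  0.4  0.4] 0.4
[126.6   1.  208.4]
time_s: 21.12
position: [0.5062, 0.2468, 0.122]
time_s: 21.75
position: [0.5063, 0.2439, 0.1247]
tcp_rot: [[0.245, 0.97, 0.002], [0.97, -0.245, 0.001], [0.001, 0.002, -1.0]]
force: [-0.3, -0.2, 0.4]
opening: 0.397
grasp_force: 0.0
21.75 [0.5063 0.2439 0.1247] [[0.245, 0.97, 0.002], [0.97, -0.245, 0.001], [0.001, 0.002, -1.0]] [-0.3 -0.2  0.4] 0.4
[[-116.77735598    1.45873948]] [ -0.9  -0.7 110.7]
```

```bash

python3 -m handwheel '[{"delta_rot":[0,0,0],"xyz":[0,0,40],"hand":0.2},{"delta_rot":[0,0,0],"xyz":[0,0,80],"hand":0.2},{"delta_rot":[0,0,0],"xyz":[0,0,105],"hand":0.2},{"delta_rot":[0,0,0],"xyz":[0,0,111],"hand":0.2},{"delta_rot":[0,0,0],"xyz":[0,0,111],"hand":0.2}]' | head -2
python3 -m handwheel '[{"delta_rot":[0,0,0],"xyz":[-8,0,0],"hand":0.2},{"delta_rot":[0,0,0],"xyz":[-16,0,0],"hand":0.2},{"delta_rot":[0,0,0],"xyz":[-24,0,0],"hand":0.2},{"delta_rot":[0,0,0],"xyz":[-32,0,0],"hand":0.2},{"delta_rot":[0,0,0],"xyz":[-40,0,0],"hand":0.2}]' | head -2
python3 -m handwheel '[{"delta_rot":[0,0,0],"xyz":[-8,0,0],"hand":0.2},{"delta_rot":[0,0,0],"xyz":[-16,0,0],"hand":0.2},{"delta_rot":[0,0,0],"xyz":[-24,0,0],"hand":0.2},{"delta_rot":[0,0,0],"xyz":[-32,0,0],"hand":0.2},{"delta_rot":[0,0,0],"xyz":[-40,0,0],"hand":0.2}]' 
python3 - <<'E'
from h import *
s=st(); R=np.array(s["tcp_rot"]); print("yaw",np.degrees(np.arctan2(R[1,0],R[0,0])),L(s["position"]))
im=vision.capture("side")[:,:,::-1]; cv2.imwrite("pics/s3.png",cv2.resize(im[200:330,250:410],None,fx=4,fy=4,interpolation=cv2.INTER_CUBIC))
E
```

```text
time_s: 22.38
position: [0.5061, 0.244, 0.0129]
time_s: 23.0
position: [0.4961, 0.2046, 0.0128]
time_s: 23.62
position: [0.4861, 0.1658, 0.0125]
tcp_rot: [[0.244, 0.97, -0.0], [0.97, -0.244, -0.0], [-0.0, -0.0, -1.0]]
force: [-0.9, 0.5, 0.8]
opening: 0.402
grasp_force: 0.4
23.62 [0.4861 0.1658 0.0125] [[0.244, 0.97, -0.0], [0.97, -0.244, -0.0], [-0.0, -0.0, -1.0]] [-0.9  0.5  0.8] 0.4
yaw 75.84899937481964 [[-36.12245089   0.98577105]]
```

View pics/s3.png

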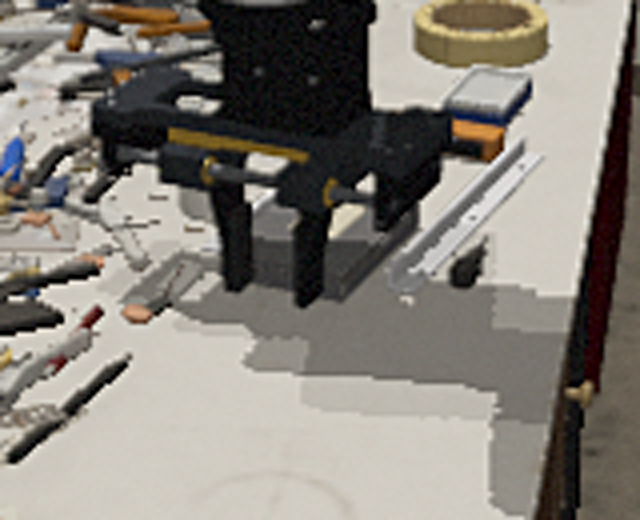

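The tin's near rear corner is at crop (340,300), and the gap to the near rail is even along its length. I'll keep pushing.

```bash

python3 -m handwheel '[{"delta_rot":[0,0,0],"xyz":[-8,0,0],"hand":0.2},{"delta_rot":[0,0,0],"xyz":[-16,0,0],"hand":0.2},{"delta_rot":[0,0,0],"xyz":[-24,0,0],"hand":0.2},{"delta_rot":[0,0,0],"xyz":[-32,0,0],"hand":0.2},{"delta_rot":[0,0,0],"xyz":[-40,0,0],"hand":0.2}]' 
python3 -m handwheel '[{"delta_rot":[0,0,0],"xyz":[-8,0,0],"hand":0.2},{"delta_rot":[0,0,0],"xyz":[-16,0,0],"hand":0.2},{"delta_rot":[0,0,0],"xyz":[-24,0,0],"hand":0.2},{"delta_rot":[0,0,0],"xyz":[-32,0,0],"hand":0.2},{"delta_rot":[0,0,0],"xyz":[-38,0,0],"hand":0.2}]' 
python3 - <<'E'
from h import *
s=st(); R=np.array(s["tcp_rot"]); print("yaw",np.degrees(np.arctan2(R[1,0],R[0,0])),L(s["position"]))
im=cv2.cvtColor(vision.capture("side"),cv2.COLOR_RGB2BGR);g=cv2.cvtColor(im,cv2.COLOR_BGR2GRAY)
for r in (252,256,260): print(r,g[r,325:385].tolist())
E
```

```text
time_s: 24.3
position: [0.4763, 0.127, 0.0125]
tcp_rot: [[0.245, 0.97, -0.0], [0.97, -0.245, -0.0], [-0.0, -0.0, -1.0]]
force: [-0.2, 0.7, -0.3]
opening: 0.403
grasp_force: 0.2
time_s: 24.92
position: [0.4671, 0.0902, 0.0126]
tcp_rot: [[0.245, 0.97, 0.0], [0.97, -0.245, 0.0], [0.0, 0.0, -1.0]]
force: [0.1, 0.7, -0.2]
opening: 0.406
grasp_force: 0.2
24.93 [0.4671 0.0902 0.0126] [[0.245, 0.97, 0.0], [0.97, -0.245, 0.0], [0.0, 0.0, -1.0]] [ 0.1  0.7 -0.2] 0.41
yaw 75.83097446399324 [[41.86571493  1.1611743 ]]
252 [23, 16, 13, 48, 53, 59, 53, 58, 63, 61, 72, 65, 66, 46, 28, 17, 17, 2, 13, 4, 63, 65, 60, 63, 65, 63, 64, 59, 49, 57, 51, 42, 42, 59, 110, 111, 140, 124, 107, 103, 100, 99, 183, 202, 200, 199, 202, 181, 142, 190, 207, 207, 204, 203, 203, 202, 204, 203, 204, 205]
256 [18, 14, 9, 41, 55, 54, 53, 59, 57, 57, 53, 59, 62, 37, 23, 7, 18, 17, 11, 11, 51, 74, 60, 56, 49, 57, 56, 45, 42, 72, 112, 119, 127, 120, 108, 103, 105, 109, 117, 116, 142, 143, 145, 147, 127, 169, 189, 188, 190, 204, 206, 205, 205, 204, 205, 203, 204, 204, 204, 203]
260 [114, 116, 115, 117, 116, 118, 119, 120, 116, 119, 120, 121, 126, 65, 11, 1, 5, 6, 33, 66, 56, 53, 51, 47, 67, 76, 110, 114, 122, 121, 109, 107, 104, 105, 120, 123, 124, 122, 122, 126, 115, 117, 120, 121, 126, 72, 71, 113, 118, 114, 141, 139, 139, 139, 138, 138, 136, 156, 160, 159]
```

```bash
python3 - <<'E'
from h import *
m=vision.camera_model("side"); print(L(ray(m,[(358.3,252),(353.8,256),(349.5,260)],0)).round(1))
E
python3 -m handwheel '[{"delta_rot":[0,0,0],"xyz":[-5,0,0],"hand":0.2},{"delta_rot":[0,0,0],"xyz":[-10,0,0],"hand":0.2},{"delta_rot":[0,0,0],"xyz":[-14,0,0],"hand":0.2},{"delta_rot":[0,0,0],"xyz":[-17,0,0],"hand":0.2},{"delta_rot":[0,0,0],"xyz":[-20,0,0],"hand":0.2}]' 
python3 -m handwheel '[{"delta_rot":[0,0,0],"xyz":[-1,0,0],"hand":0.2},{"delta_rot":[0,0,0],"xyz":[-2,0,0],"hand":0.2},{"delta_rot":[0,0,0],"xyz":[-3,0,0],"hand":0.2},{"delta_rot":[0,0,0],"xyz":[-4,0,0],"hand":0.2},{"delta_rot":[0,0,0],"xyz":[-5,0,0],"hand":0.2}]'
```

```text
[[112.1 -35.7]
 [ 86.1 -34.7]
 [ 61.3 -34.2]]
time_s: 25.6
position: [0.4622, 0.0712, 0.0126]
tcp_rot: [[0.244, 0.97, 0.0], [0.97, -0.244, 0.0], [0.0, 0.0, -1.0]]
force: [0.6, 1.0, -0.8]
opening: 0.401
grasp_force: 0.3
time_s: 26.22
position: [0.4611, 0.0665, 0.0126]
tcp_rot: [[0.244, 0.97, 0.0], [0.97, -0.244, -0.0], [0.0, 0.0, -1.0]]
force: [-0.0, 0.1, 0.9]
opening: 0.402
grasp_force: 0.4
```

```bash

python3 -m handwheel '[{"delta_rot":[0,0,0],"xyz":[-0.6,0,0],"hand":0.2},{"delta_rot":[0,0,0],"xyz":[-1.2,0,0],"hand":0.2},{"delta_rot":[0,0,0],"xyz":[-1.8,0,0],"hand":0.2},{"delta_rot":[0,0,0],"xyz":[-2.4,0,0],"hand":0.2},{"delta_rot":[0,0,0],"xyz":[-3,0,0],"hand":0.2}]' | sed -n '1,2p;4p;6p'
python3 - <<'E'
from h import *
s=st();print(L(s["position"]),s["moment"])
E
```

```text
time_s: 26.85
position: [0.4604, 0.0636, 0.0126]
force: [1.0, 2.8, 0.8]
grasp_force: 1.5
26.85 [0.4604 0.0636 0.0126] [[0.245, 0.97, 0.0], [0.97, -0.245, 0.0], [0.0, 0.0, -1.0]] [1.  2.8 0.8] 0.4
[[69.29292875  1.23987847]] [ 0.47465619 -0.1802798   0.02177286]
```

```bash

python3 -m handwheel '[{"delta_rot":[0,0,0],"xyz":[-0.5,0,0],"hand":0.2},{"delta_rot":[0,0,0],"xyz":[-1,0,0],"hand":0.2},{"delta_rot":[0,0,0],"xyz":[-1.5,0,0],"hand":0.2},{"delta_rot":[0,0,0],"xyz":[-1.5,0,0],"hand":0.2},{"delta_rot":[0,0,0],"xyz":[-1.5,0,0],"hand":0.2}]' | sed -n '1,2p;4p;6p'
```

```text
time_s: 27.48
position: [0.4606, 0.0633, 0.0126]
force: [1.5, 9.3, -0.8]
grasp_force: 4.9
```

The force rose to 9 N with no further motion, so the tin is home. I'll back straight off, lift, and check.

```bash

python3 -m handwheel '[{"delta_rot":[0,0,0],"xyz":[2,0,0],"hand":0.2},{"delta_rot":[0,0,0],"xyz":[8,0,0],"hand":0.2},{"delta_rot":[0,0,0],"xyz":[18,0,0],"hand":0.2},{"delta_rot":[0,0,0],"xyz":[22,0,-20],"hand":0.2},{"delta_rot":[0,0,0],"xyz":[22,0,-60],"hand":0.2}]' | sed -n '1,2p;4p'
python3 -m handwheel '[{"delta_rot":[0,0,0],"xyz":[0,0,-50],"hand":0.2},{"delta_rot":[0,0,0],"xyz":[0,0,-100],"hand":0.2},{"delta_rot":[0,0,0],"xyz":[-60,0,-150],"hand":0.2},{"delta_rot":[0,0,0],"xyz":[-120,0,-160],"hand":0.2},{"delta_rot":[0,0,0],"xyz":[-180,0,-160],"hand":0.2}]' | head -2
python3 -m handwheel '[{"delta_rot":[0,0,0],"xyz":[0,0,0],"hand":0.2},{"delta_rot":[0,0,0],"xyz":[0,0,0],"hand":0.2},{"delta_rot":[0,0,0],"xyz":[0,0,0],"hand":0.2},{"delta_rot":[0,0,0],"xyz":[0,0,0],"hand":0.2},{"delta_rot":[0,0,0],"xyz":[0,0,0],"hand":0.2}]'
python3 - <<'E'
from h import *
s=st(); im,m=look("w7"); tin(im,m); print(L(s["position"]))
# warp bench-lid plane to lane coords for profiles
g=cv2.cvtColor(im,cv2.COLOR_BGR2GRAY)
K=np.array(m["camera_matrix"]);T=np.array(m["camera_from_world"])
def pix(x,y,z):
    p=T[:3,:3]@np.r_[o+u*x/1e3+v*y/1e3,z]+T[:3,3]; q=K@(p*[1,-1,-1]); return q[:2]/q[2]
def prof(a,b,z,n):
    P=np.array([pix(*(np.array(a)+(np.array(b)-a)*t),z) for t in np.linspace(0,1,n)],np.float32)
    return cv2.remap(g,P[None,:,0],P[None,:,1],cv2.INTER_LINEAR).ravel().tolist()
for y in(-25,25): print("x 60..210 y",y,prof((60,y),(210,y),.018,76), pix(190,y,.018))
for x in(95,150): print("y -60..60 x",x,prof((x,-60),(x,60),.018,61))
E
```

```text
time_s: 28.1
position: [0.4643, 0.0841, 0.0721]
force: [0.9, 0.8, -0.0]
time_s: 28.72
position: [0.4241, -0.0833, 0.2339]
time_s: 29.35
position: [0.4237, -0.0811, 0.232]
tcp_rot: [[0.242, 0.97, -0.0], [0.97, -0.242, 0.0], [0.0, -0.0, -1.0]]
force: [-0.5, 0.2, -0.2]
opening: 0.401
grasp_force: 0.0
29.35 [ 0.4237 -0.0811  0.232 ] [[0.242, 0.97, -0.0], [0.97, -0.242, 0.0], [0.0, -0.0, -1.0]] [-0.5  0.2 -0.2] 0.4
px [581. 240.] rect [249.1 265.5] [134.5 157.7] 14.88 bbox [164.55074 186.72359] [301.8057  353.11087]
[[218.49773997   1.19216679]]
x 60..210 y -25 [237, 238, 238, 237, 238, 238, 238, 238, 238, 239, 194, 141, 142, 142, 141, 142, 141, 142, 140, 140, 140, 141, 140, 140, 140, 140, 139, 139, 138, 140, 140, 139, 138, 139, 140, 138, 138, 138, 138, 137, 138, 138, 139, 138, 126, 91, 86, 87, 86, 86, 86, 85, 86, 85, 88, 89, 77, 69, 69, 69, 70, 69, 69, 76, 82, 51, 40, 69, 88, 88, 87, 88, 89, 87, 86, 85] [292.39363827 182.69582877]
x 60..210 y 25 [234, 233, 233, 232, 232, 234, 234, 234, 234, 234, 197, 142, 142, 141, 141, 141, 140, 141, 141, 141, 140, 140, 142, 140, 141, 139, 140, 141, 139
[... 192 characters left out ...]
 165, 159, 156, 159, 160, 155, 149] [341.0050743  182.91897215]
y -60..60 x 95 [245, 245, 244, 244, 216, 173, 236, 238, 238, 238, 238, 234, 162, 139, 141, 140, 141, 141, 140, 141, 140, 141, 141, 141, 140, 139, 140, 141, 140, 140, 140, 139, 140, 141, 141, 140, 139, 141, 140, 141, 140, 140, 141, 141, 141, 142, 141, 141, 143, 142, 141, 148, 223, 234, 205, 136, 166, 245, 239, 245, 245]
y -60..60 x 150 [188, 187, 178, 181, 139, 123, 160, 164, 163, 163, 164, 162, 120, 87, 87, 87, 86, 89, 97, 119, 131, 137, 135, 140, 224, 244, 244, 244, 244, 244, 244, 244, 244, 243, 239, 243, 244, 239, 243, 245, 205, 138, 139, 140, 139, 139, 139, 140, 141, 140, 139, 151, 223, 234, 229, 140, 168, 246, 239, 245, 245]
```

The tin's rear edge reads x≈80 mm on both sides, which puts its front end at 190 mm, against the rubber. It's square, and its sides at −36 and +43 mm are clear of both rails.

```bash
python3 -c "
from rig import workorder
print(workorder.hand_in())"
```

```text
the job is handed in; nothing more can be done
None
```

The tin is parked square and home against the stop block, about 9 mm clear of the far rail and 16 mm clear of the near one; I saw no sign of contact with either rail, and the job is handed in at about 29 s on the robot's clock.

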